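Clip the grater insert into the slicer stand

ROBOT

A 6-joint arm with a two-finger parallel gripper is mounted at the origin on the work surface. World frame = base frame: x ahead of the robot, y to its left, z up, the work surface at z = 0. Lengths are in m, angles in rad, forces in N, time in s.
With the tool pointing down it reaches from about 0.35 to 0.975 m from the base axis. Payload 7.1 kg.
Tool frame: the origin (TCP) lies between the finger pads; the fingertips stand 19 mm ahead of it and the grasp point (between the pads) is the TCP; z points along the fingers, y is the line along which they close (so a half turn about z gives the same grasp; the last joint's range is limited). The gripper opens to 88 mm and grips with 3 to 60 N. Pads are 20 mm wide; open, the fingers measure 115 mm over their backs; the gripper's body (75 mm by 178 mm) begins 61 mm behind the grasp point.
Start: joints at [-1.286, 0.423, 1.63, -0, 1.089, -0.019], TCP at [0.187, -0.596, 0.242] pointing down, gripper open.
Joint ranges: [-3, 3], [-0.9, 2.11], [0.09, 2.58], [-1.31, 4.45], [0.11, 2.69], [-2.54, 2.54]. Speed limits (rad/s): [2.39, 2.39, 3.01, 3.14, 3.14, 3.14].

INTERFACE

Orientations are given as a 3x3 rotation matrix whose columns are the frame's x, y, z axes.
In Python, from rig import robot, vision, close_job gives the robot as it stands.
- The arm moves only by the shell command python3 -m handwheel 'ROWS' [FORCE]. ROWS is a JSON object of lists of equal length, an entry for each row: "fingers": the opening, from 0 (shut) to 1 (fully open); "linear": the shift along the world's x, y, z in m, a list of three; "twist": the turn, a rotation vector about the world's x, y, z in rad, a list of three. A call has 1 to 5 rows; each row shifts and turns the commanded pose from where the row before left it; what a row does not reach is not made up. A row lasts 1/10 s, in which the tool goes at most 50 mm and 8.59 degrees, less where a joint would pass 70% of its speed; a pose out of reach is approached as far as the arm can. A call is refused whole if a number of a shift passes 0.05 or a number of a turn 0.15, either way. A call with a gripper value outside its range is refused whole. The fingers move at their own pace and stop on an object; FORCE is the grip in N (left out, the last holds). Time passes only in rows, so rows that do not move let the fingers close. It gives the time, the measured TCP pose, the force, the opening and the grip force at its end, in the units of the state.
- robot.observe(): the state, without advancing time (a new reading comes with each control period).
- vision.read_camera(name): name is "scene" or "top" or "wrist"; returns (picture, depth): 480x640x3 uint8, red, green, blue; 480x640 float32, m along the optical axis (not along the pixel's ray), 0 where there is no reading.
- vision.get_calibration(name): a dict with "vertical_fov" (degrees; the focal length in pixels is half the picture's height over the tangent of half this angle, whatever the lens; pixels are square), "cx", "cy" (the principal point, pixels), "view" (4x4, takes a point from world to camera coordinates). Camera axes: x right, y up, looking along -z (the intrinsics and any distortion apply to the point x, -y, -z); pixel columns grow to the right and rows downward; lengths in m; the calibration is good to about 2 mm. A picture is of the moment at which its call begins: read the wrist's pose just before it. get_calibration takes no time and is no camera call; for the wrist camera it gives the pose at the moment of the call.
- close_job(): hands the job in; it is judged then, once.
The state is a dict: "time": time; "joints": joint angles; "qvel": joint speeds; "tau": joint torques, N m; "eef_pos": TCP position; "eef_rot": TCP orientation; "force": force on the tool from outside, world axes, zero at the start; "torque": the same for the moment, N m; "width": finger opening in m; "finger_force": force on a finger pad.
Only numpy, scipy, OpenCV 4.12 (cv2) and the standard library are available. Lean on these libraries where they do the work, as an engineer would, in place of code of your own. Each camera call takes 0.05 s, during which the arm holds its last target. There are 200 camera calls.

TASK

Pick up the grater insert with the orange grip from the chopping board and slide its two ears down into the spring-clip slots of the green bracket, either way round, until it sits flat and firmly on the rubber seat inside. Press it home by feel and gently, never ramming it onto the seat, leave it there let go of, and do not disturb the other kitchen things.

Things in the scene. Friction and masses are not known exactly. Their poses are not given: they have to be found in the camera images.
- plate: Grater insert with the orange grip, 180 g, flat on the board at the start: steel plate 80 (x) x 112 (y) x 5 mm with an ear 16 (x) x 14 (y) x 5 mm at the middle of each y end, flush with the underside (140 mm over the ears). Alike either way round. Origin: centre of the underside; y ear to ear, z up.
- plate_grip (a point): Centre of the top of the insert's orange grip: an upright block 16 (x) x 36 (y) x 30 mm at the middle of the plate, its top 35 mm above the plate's underside. Axes as the insert's.
- bracket: Green bracket, fixed: two posts 60 (x) x 26 (y) mm, tops 70 mm above the counter, inner faces at y = +-58 mm, each with an inward-facing vertical slot, open at the top. Room for shut fingertips to press on the seated plate between its grip and a post, 39 mm either side of the middle. Origin: midway between the posts at counter level; y post to post, z up.
- slot_left (a point): Mouth of the slot in the +y post, centre, level with the post's top (70 mm up, y = 67 mm). The slot is 19 mm wide in x (24 in its top 2.5 mm) and runs from y = 58 to 76 mm. Steel spring clips line it front and back, sloping in from 65 mm above the counter and narrowing it to 13 mm from 55 mm down: the ear must be pushed between them. Axes as the bracket's.
- slot_right (a point): The same at the -y post. The clips hold an ear by friction wherever it is left. Those of the left post bite harder than those of the right: pushing the whole plate down takes a steady 3 to 10 N before it meets the seat, and it can tip a little end to end about the grip; then the high end wants pressing down by itself.
- stand: White slab under the bracket, fixed, 124 x 172 x 10 mm, same origin and axes as the bracket. On it the seat: two black rubber bars, 70 (x) x 10 mm, at y = +-46 mm. Their top is 18 to 40 mm above the counter, differently set each time and not reported. The rubber gives about 1 mm per 20 N: when the plate meets it the force rises above the clips' steady drag.
- board: Wooden chopping board, fixed, 340 (x) x 250 (y) x 14 mm. Origin: centre of the underside, on the counter; its top is 14 mm up.
- spare: Bystander: the other insert, also on the board, same shape and size but with a black grip; not to be used. Origin: centre of the underside.
- bowl: Bystander: green plastic bowl, 120 mm across, 55 mm high. Origin: centre of the underside.
- mug: Bystander: blue mug, 76 mm across, 90 mm high. Origin: centre of the underside.
- soap: Bystander: blue dish-soap bottle, 60 mm across, 200 mm high. Origin: centre of the underside.
- spoon: Bystander: steel spoon lying on the counter. Origin: centre of the underside.
- spice: Bystander: amber spice jar with red cap, 48 mm across, 90 mm high. Origin: centre of the underside.

How it is judged:
On the way, in this order (a step that is already met when the one before it is completed fails the run):
1. The orange-gripped insert is lifted clear of the chopping board (by 40 mm or more) (z of plate in the frame of board above 0.054 m), for 0.1 s.
2. Both its ears are in the mouths of the slots: the insert is within 6 mm of the bracket's centre, square to it and with its underside below the posts' tops (horizontal distance between plate and bracket below 0.006 m and angle between the y axis of plate and the y axis of bracket, either way round below 0.09 rad and z of plate in the frame of bracket between 0.014 and 0.068 m), for 0.1 s.
At the end, for the whole second after the job is handed in: The orange-gripped insert is in the bracket: centred within 4 mm in x and y, square within 0.05 rad, level within 0.02 rad, right way up, underside 14 to 42 mm above the counter, bearing on the rubber seat (over 0.5 N) and at rest (x of plate in the frame of bracket between -0.004 and 0.004 m and y of plate in the frame of bracket between -0.004 and 0.004 m and angle between the y axis of plate and the y axis of bracket, either way round below 0.05 rad and angle between plate's own z axis and vertical below 0.02 rad and z of plate in the frame of bracket between 0.014 and 0.042 m and contact force between plate and stand above 0.5 N and linear speed of plate below 0.01 m/s and angular speed of plate below 0.1 rad/s); the robot touches nothing.
It fails at once if The insert is rammed onto the seat: more than 25 N between insert and stand (contact force between plate and stand above 25 N).
It fails at once if One of the other kitchen things (spare insert, bowl, mug, soap, spoon, spice jar) is shifted by more than 30 mm (distance of any of spare, bowl, mug, soap, spoon, spice from where it was at the start of the episode above 0.03 m).
It also fails if it takes over 61 s, if anything falls off the work surface, if the arm or the gripper's body presses on something with over 40 N, if the wrist force passes 120 N, or if a joint passes its speed limit or range.

## Working session

There is one attempt and no reset: what is moved stays moved. The work goes in short steps, Python scripts to look and compute and a shell command to move; the robot and the scene stay as the last step left them, time stands still between calls to the robot, and variables do not carry over. Pictures are saved under pics/ and viewed, at most 10 in all, crops included, and the job is handed in when it is done.

```bash
ls; mkdir -p pics; python3 - <<'E'
from rig import robot,vision
import cv2,numpy as np
for n in("top","scene"):
    p,d=vision.read_camera(n); cv2.imwrite(f"pics/{n}0.png",p[:,:,::-1]); np.savez(f"{n}0.npz",p=p,d=d)
    c=vision.get_calibration(n); print({k:(np.round(v,4).tolist() if k=="view" else v) for k,v in c.items()},(d>0).mean())
s=robot.observe();print(s["time"],s["eef_rot"],s["width"],s["force"])
E
```

```text
pics
{'vertical_fov': 49.92078812612309, 'cx': 318.06556783824294, 'cy': 240.29271225754297, 'view': [[0.0134, -0.9999, 0.0006, 0.0485], [0.9896, 0.0133, 0.1434, -0.5932], [-0.1434, -0.0013, 0.9897, -1.3136], [0.0, 0.0, 0.0, 1.0]]} 0.995947265625
{'vertical_fov': 52.315194805310355, 'cx': 318.07308646004327, 'cy': 235.0867566425877, 'view': [[-0.5326, 0.8463, 0.0105, 0.2543], [-0.6666, -0.427, 0.611, 0.4016], [0.5216, 0.3184, 0.7915, -1.5179], [0.0, 0.0, 0.0, 1.0]]} 0.9960872395833333
0.1 [[ 9.54204284e-01  2.99155474e-01 -4.33252311e-04]
 [ 2.99155786e-01 -9.54203414e-01  1.28868692e-03]
 [-2.78930879e-05 -1.35928052e-03 -9.99999076e-01]] 0.08793064546313739 [-0.02415073  1.11891557  0.45601226]
```

View pics/top0.png

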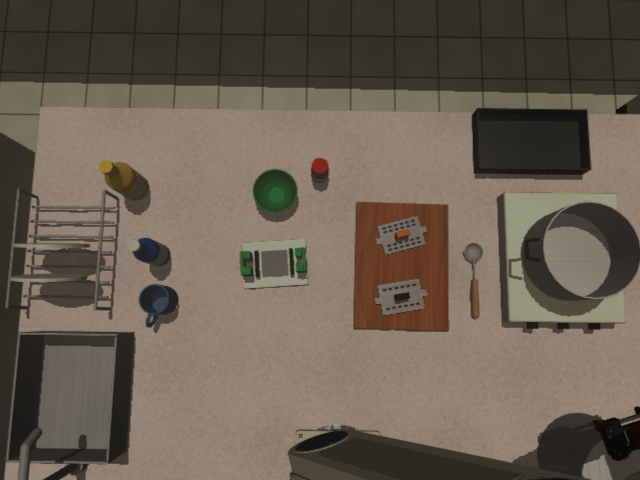

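View pics/scene0.png

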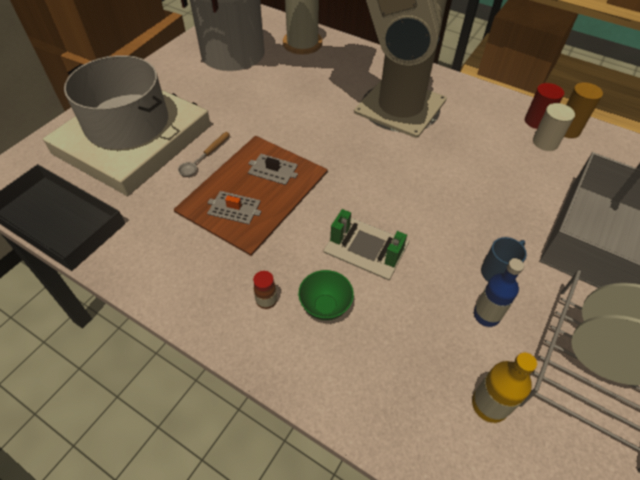

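The top view shows the orange insert at about (402,235) on the board and the bracket at (274,264), its green posts at (247,263) and (302,260). The spare is at (401,297) and the spoon at (474,280). The scene view agrees with this.

```bash
cat > h.py <<'E'
import numpy as np,cv2
from rig import robot,vision
def ray(c,u,v,z):
    f=240/np.tan(np.radians(c["vertical_fov"])/2); V=np.array(c["view"])
    d=V[:3,:3].T@np.array([(u-c["cx"])/f,-(v-c["cy"])/f,-1]); o=-V[:3,:3].T@V[:3,3]
    return o+d*(z-o[2])/d[2]
def blobs(p,lo,hi,amin=20):
    h=cv2.cvtColor(p,cv2.COLOR_RGB2HSV); m=cv2.inRange(h,np.array(lo),np.array(hi))
    cs,_=cv2.findContours(m,cv2.RETR_EXTERNAL,cv2.CHAIN_APPROX_NONE)
    return sorted([c for c in cs if cv2.contourArea(c)>amin],key=cv2.contourArea,reverse=True)
def rect(c,cont,z):
    "min-area rectangle of a contour cast onto plane z: centre, size, angle of long side"
    P=np.array([ray(c,u,v,z)[:2] for u,v in cont.reshape(-1,2)])
    (x,y),(w,h),a=cv2.minAreaRect((P*1000).astype(np.float32))
    if h>w: w,h,a=h,w,a+90
    return np.round([x,y,w,h,(a+90)%180-90],1)
E
python3 - <<'E'
from h import *
for n in("top","scene"):
    p=np.load(n+"0.npz")["p"]; c=vision.get_calibration(n)
    for b in blobs(p,(3,150,100),(14,255,255))[:6]: print(n,"orange",b.reshape(-1,2).mean(0),cv2.contourArea(b),rect(c,b,.049))
    for b in blobs(p,(45,100,30),(80,255,255))[:5]: print(n,"green",b.reshape(-1,2).mean(0),cv2.contourArea(b),rect(c,b,.07))
    for b in blobs(p,(0,0,80),(180,45,190),150)[:12]:
        r=rect(c,b,.019)
        if 60<r[2]<180:print(n,"grey",b.reshape(-1,2).mean(0),r)
E
```

```text
top orange [368.9569378  265.16028708] 2124.0 [530.9 -82.5 325.2  81.6  -1.4]
top orange [432.84554974 269.64659686] 1939.0 [ 528.1 -239.4  325.    59.9   -0.9]
top orange [400.32121212 266.16969697] 593.5 [ 529.8 -157.6   90.4   67.5   -0.7]
top orange [387.58333333 212.34259259] 407.0 [ 663.9 -129.9   68.4   59.9   89.4]
top orange [399.18072289 321.03614458] 230.5 [ 388.1 -152.4   49.5   40.5  -89.2]
top orange [408.17073171 210.2195122 ] 107.5 [ 6.742e+02 -1.813e+02  3.550e+01  2.380e+01 -6.000e-01]
top green [273.49576271 185.1779661 ] 1097.0 [718.3 171.5 114.2 113.4 -54.5]
top green [244.3943662  262.83098592] 127.5 [527.6 242.6  57.9  24.    5.4]
top green [300.84057971 259.20289855] 127.5 [539.5 101.4  58.2  24.    4.7]
top grey [275.33962264 263.91320755] [534.1 172.2 171.1 123.1 -85.4]
top grey [400.37086093 296.65562914] [ 449.  -162.6  135.5   78.3  -79.5]
top grey [400.59722222 235.07638889] [ 613.3 -165.1  135.    78.1  -74.7]
top grey [597.11363636 469.47727273] [  21.1 -647.7   70.4   62.4  -74.1]
top grey [474.25663717 255.89380531] [ 547.5 -358.    94.    45.4   -1.8]
scene orange [251.21543408 192.57234727] 8731.5 [ 562.3 -141.5  323.7  235.5   -1. ]
scene green [325.70344828 293.99310345] 2035.5 [734.  179.7 116.4 113.7  63.2]
scene green [395.30337079 247.48314607] 314.5 [550.6 247.1  95.7  30.5   6.5]
scene green [340.65048544 224.88349515] 288.5 [561.8 111.4  96.   36.5   6.5]
```

```bash
python3 -m handwheel '{"fingers":[1,1,1,1,1],"linear":[[0.028,0.029,0],[0.028,0.029,0],[0.028,0.029,0],[0.028,0.029,0],[0.028,0.029,0]],"twist":[[0,0,0.1],[0,0,0.1],[0,0,0.1],[0,0,0.1],[0,0,0.1]]}' && python3 -m handwheel '{"fingers":[1,1,1,1,1],"linear":[[0.028,0.029,0],[0.028,0.029,0],[0.028,0.029,0],[0.028,0.029,0],[0.028,0.029,0]],"twist":[[0,0,0.1],[0,0,0.1],[0,0,0.1],[0,0,0.1],[0,0,0.1]]}' && python3 -m handwheel '{"fingers":[0.6,0.6,0.6,0.6,0.6],"linear":[[0.028,0.029,0],[0.028,0.029,0],[0.028,0.029,0],[0.028,0.029,0],[0,0,0]],"twist":[[0,0,0.1],[0,0,0.1],[0,0,0.1],[0,0,0.1],[0,0,0.1]]}'
python3 - <<'E'
from h import *
c=vision.get_calibration("wrist"); s=robot.observe()
p,d=vision.read_camera("wrist"); cv2.imwrite("pics/w1.png",p[:,:,::-1]); np.savez("w1.npz",p=p,d=d)
print(s["eef_pos"],s["eef_rot"],s["force"],s["joints"])
for b in blobs(p,(3,150,100),(14,255,255))[:6]: print("orange",b.reshape(-1,2).mean(0),cv2.contourArea(b),rect(c,b,.049))
for b in blobs(p,(0,0,80),(180,45,190),150)[:12]: print("grey",b.reshape(-1,2).mean(0),rect(c,b,.019))
E
```

```text
time: 0.6
eef_pos: [0.3277, -0.4499, 0.2414]
eef_rot: [[0.691, 0.723, -0.0], [0.723, -0.691, 0.0], [0.0, -0.001, -1.0]]
force: [-0.0, -1.4, -0.1]
width: 0.0879
finger_force: 0.0
time: 1.1
eef_pos: [0.4678, -0.3049, 0.2414]
eef_rot: [[0.26, 0.966, -0.0], [0.966, -0.26, 0.0], [0.0, -0.0, -1.0]]
force: [-0.3, -0.5, 0.3]
width: 0.0875
finger_force: 0.0
time: 1.6
eef_pos: [0.5817, -0.187, 0.2413]
eef_rot: [[-0.239, 0.971, 0.001], [0.971, 0.239, 0.001], [0.0, 0.001, -1.0]]
force: [-0.3, -1.0, -0.2]
width: 0.0535
finger_force: 0.0
[ 0.58167701 -0.1870412   0.24133684] [[-2.38622323e-01  9.71111986e-01  9.47648979e-04]
 [ 9.71112351e-01  2.38621748e-01  6.80703393e-04]
 [ 4.34909568e-04  1.08270465e-03 -9.99999319e-01]] [-0.29445057 -0.9965081  -0.1745235 ] [-3.31042958e-01  4.02814782e-01  1.66274842e+00  1.08183954e-03
  1.07535475e+00 -5.72503698e-01]
orange [263.62029808 174.05748758] 68096.0 [ 538.6 -161.3  305.4  224.    -1. ]
orange [368.47826087 203.70434783] 794.5 [ 615.  -164.1   37.8   16.6  -74.9]
orange [129.94117647 186.        ] 40.5 [ 413.4 -197.2   15.3    5.7    0.9]
grey [189.32579186 165.86199095] [ 454.  -174.8  114.1   79.   -79.5]
grey [425.19207317 385.16768293] [ 729.1 -347.9  107.7   32.1   12.8]
grey [351.3442623  199.29508197] [ 602.1 -168.1   37.    16.1  -79.5]
```

View pics/w1.png

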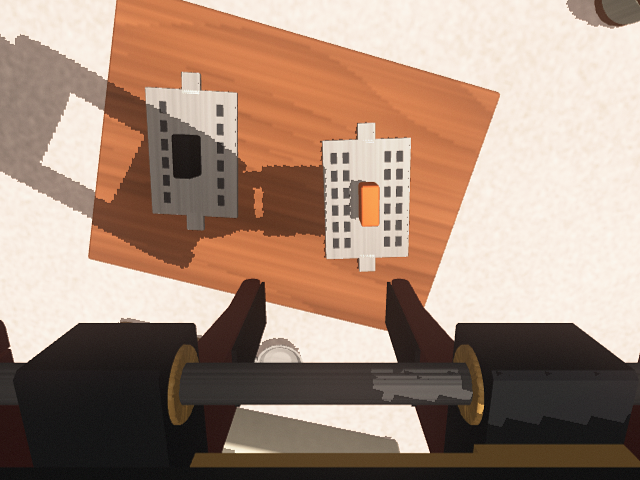

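The wrist view shows the orange grip at (369,204), which casts to world (0.615, -0.164) with the plate's x axis at 15.1°. The fingers are clear of everything.

```bash
python3 -m handwheel '{"fingers":[0.6,0.6,0.6,0.6,0.6],"linear":[[0.0333,0.0229,-0.02],[0,0,-0.045],[0,0,-0.045],[0,0,-0.035],[0,0,0]],"twist":[[0,0,0.022],[0,0,0],[0,0,0],[0,0,0],[0,0,0]]}'
python3 - <<'E'
from h import *
c=vision.get_calibration("wrist"); s=robot.observe()
p,d=vision.read_camera("wrist"); np.savez("w2.npz",p=p,d=d)
R=s["eef_rot"];print(s["eef_pos"],np.degrees(np.arctan2(R[1][1],R[0][1])))
for b in blobs(p,(3,150,100),(14,255,255))[:6]: print("orange",b.reshape(-1,2).mean(0),cv2.contourArea(b),rect(c,b,.049))
E
```

```text
time: 2.15
eef_pos: [0.6082, -0.1667, 0.0915]
eef_rot: [[-0.25, 0.968, -0.01], [0.968, 0.25, 0.003], [0.005, -0.009, -1.0]]
force: [-0.4, -0.3, 0.1]
width: 0.0525
finger_force: 0.0
[ 0.60816147 -0.16674346  0.09150447] 14.493798165745629
orange [269.5283484  166.80525883] 94085.0 [ 564.2 -135.6  245.8  168.5   -1. ]
orange [104.34308943 312.89593496] 7507.5 [ 506.7 -219.8  118.2   46.6   11.2]
orange [332.71770335 423.72727273] 6607.0 [ 631.8 -251.7  106.5   32.    14.8]
orange [341.76097561 276.66829268] 2265.5 [ 615.1 -162.1   41.7   15.3  -74.4]
orange [11.73043478 66.82608696] 372.5 [ 448.9 -104.2   11.4    8.3    5.4]
orange [374.72631579 357.32631579] 334.5 [ 644.  -201.1   21.4    6.    14.7]
```

```bash
python3 -m handwheel '{"fingers":[0.6,0.6,0.6],"linear":[[0.0068,0.003,0],[0,0,-0.02],[0,0,0]],"twist":[[-0.003,-0.009,0.01],[0,0,0],[0,0,0]]}'
```

```text
time: 2.5
eef_pos: [0.6197, -0.1645, 0.0776]
eef_rot: [[-0.262, 0.965, 0.01], [0.965, 0.262, -0.003], [-0.006, 0.009, -1.0]]
force: [-0.1, -0.2, 0.2]
width: 0.0528
finger_force: 0.0
```

```bash
python3 -m handwheel '{"fingers":[0.6,0.6,0.6],"linear":[[-0.0045,0.0015,-0.01],[0,0,0],[0,0,0]],"twist":[[0.003,0.009,0],[0,0,0],[0,0,0]]}'
```

```text
time: 2.8
eef_pos: [0.6148, -0.163, 0.0673]
eef_rot: [[-0.262, 0.965, 0.001], [0.965, 0.262, -0.0], [-0.0, 0.001, -1.0]]
force: [0.8, -0.8, -0.3]
width: 0.0524
finger_force: 0.0
```

```bash
python3 -m handwheel '{"fingers":[0.6,0.6,0.6,0.6,0.6],"linear":[[0,0,-0.012],[0,0,-0.0125],[0,0,0],[0,0,0],[0,0,0]],"twist":[[0,0,0],[0,0,0],[0,0,0],[0,0,0],[0,0,0]]}' 40 && python3 -m handwheel '{"fingers":[0,0,0,0,0],"linear":[[0,0,0],[0,0,0],[0,0,0],[0,0,0],[0,0,0]],"twist":[[0,0,0],[0,0,0],[0,0,0],[0,0,0],[0,0,0]]}' 40
```

```text
time: 3.3
eef_pos: [0.6147, -0.163, 0.0421]
eef_rot: [[-0.262, 0.965, 0.0], [0.965, 0.262, 0.0], [0.0, 0.0, -1.0]]
force: [1.1, 0.0, -0.0]
width: 0.0528
finger_force: 0.0
time: 3.8
eef_pos: [0.6147, -0.163, 0.0423]
eef_rot: [[-0.262, 0.965, 0.0], [0.965, 0.262, -0.0], [-0.0, 0.0, -1.0]]
force: [1.5, 0.3, -0.5]
width: 0.0161
finger_force: 0.3
```

```bash
python3 -m handwheel '{"fingers":[0,0,0,0,0],"linear":[[0,0,0],[0,0,0],[0,0,0.02],[0,0,0.03],[0,0,0.03]],"twist":[[0,0,0],[0,0,0],[0,0,0],[0,0,0],[0,0,0]]}' 40 && python3 -m handwheel '{"fingers":[0,0,0,0,0],"linear":[[0,0.02,0.03],[-0.01,0.04,0.02],[-0.01,0.04,0],[-0.01,0.04,0],[-0.01,0.04,0]],"twist":[[0,0,0],[0,0,-0.04],[0,0,-0.04],[0,0,-0.04],[0,0,-0.04]]}' 40 && python3 -m handwheel '{"fingers":[0,0,0,0,0],"linear":[[-0.01,0.03,0],[-0.01,0.03,0],[-0.01,0.02,0],[0,0,0],[0,0,0]],"twist":[[0,0,-0.02],[0,0,0],[0,0,0],[0,0,0],[0,0,0]]}' 40
python3 - <<'E'
from h import *
c=vision.get_calibration("wrist"); s=robot.observe()
p,d=vision.read_camera("wrist"); cv2.imwrite("pics/w3.png",p[:,:,::-1]); np.savez("w3.npz",p=p,d=d)
for b in blobs(p,(45,100,30),(80,255,255))[:5]: print("green",b.reshape(-1,2).mean(0),cv2.contourArea(b),rect(c,b,.07))
E
```

```text
time: 4.3
eef_pos: [0.6137, -0.1627, 0.1221]
eef_rot: [[-0.262, 0.965, -0.002], [0.965, 0.262, 0.001], [0.001, -0.002, -1.0]]
force: [0.4, -0.4, -2.1]
width: 0.0159
finger_force: 40.0
time: 4.8
eef_pos: [0.5736, 0.0184, 0.1721]
eef_rot: [[-0.103, 0.995, -0.0], [0.995, 0.103, 0.0], [0.0, -0.0, -1.0]]
force: [1.6, 0.8, -3.2]
width: 0.0156
finger_force: 40.0
time: 5.3
eef_pos: [0.5444, 0.0972, 0.172]
eef_rot: [[-0.086, 0.996, -0.0], [0.996, 0.086, -0.0], [-0.0, -0.0, -1.0]]
force: [0.1, 0.1, -2.3]
width: 0.0157
finger_force: 40.0
green [588.49034749 150.6969112 ] 18237.0 [693.7 166.7 111.3  74.2 -73.2]
green [294.64516129  20.76958525] 832.5 [513.4 228.5  22.   20.7   4.9]
green [352.86602871  20.28229665] 824.5 [551.2 231.8  21.1  20.7   4.9]
green [323.9375     6.296875] 249.0 [531.7 237.2  11.2   6.5   4.9]
```

View pics/w3.png

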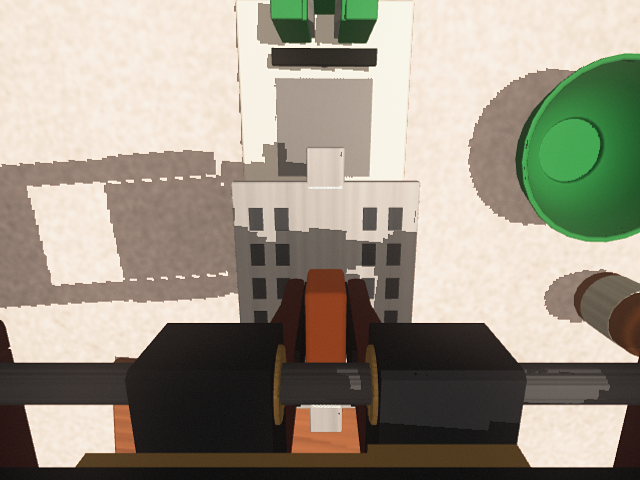

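The wrist view shows the insert held straight, with its ear tip at (326,147). The left post's prongs are at (294,21) and (353,20), cut off by the picture's edge, so I move closer to bring the whole post into view.

```bash
python3 -m handwheel '{"fingers":[0,0,0,0,0],"linear":[[-0.0045,0.03,0],[0,0,0],[0,0,0],[0,0,0],[0,0,0]],"twist":[[0,0,0],[0,0,0],[0,0,0],[0,0,0],[0,0,0]]}' 40
python3 - <<'E'
from h import *
c=vision.get_calibration("wrist"); s=robot.observe()
p,d=vision.read_camera("wrist"); cv2.imwrite("pics/w4.png",cv2.resize(p[:300,160:480,::-1],(640,600))); np.savez("w4.npz",p=p,d=d)
V=np.array(c["view"]);print("cam",-V[:3,:3].T@V[:3,3],V[2,:3],c["vertical_fov"],c["cx"],c["cy"])
for b in blobs(p,(45,100,30),(80,255,255))[:5]:
    q=b.reshape(-1,2);print("green",q.mean(0),q.min(0),q.max(0),rect(c,b,.07))
t,_=vision.read_camera("top");tc=vision.get_calibration("top")
for b in blobs(t,(3,150,80),(14,255,255))[:6]: print("o",rect(tc,b,.179))
E
```

```text
time: 5.85
eef_pos: [0.5403, 0.1261, 0.1721]
eef_rot: [[-0.084, 0.996, -0.0], [0.996, 0.084, -0.0], [-0.0, -0.0, -1.0]]
force: [0.1, -0.1, -2.2]
width: 0.0159
finger_force: 40.0
cam [0.53421896 0.19757681 0.31618316] [-0.02276649  0.26239105  0.96469302] 62.76129084020666 325.36484848895043 242.27389339055733
green [585.62330097 192.15145631] [513 104] [639 280] [695.7 169.  111.4  78.2 -73.4]
green [325.97866667  48.976     ] [274  26] [378  76] [531.  243.4  59.5  26.1   4.2]
o [ 516.7 -139.1  296.   216.2   -1.2]
```

View pics/w4.png

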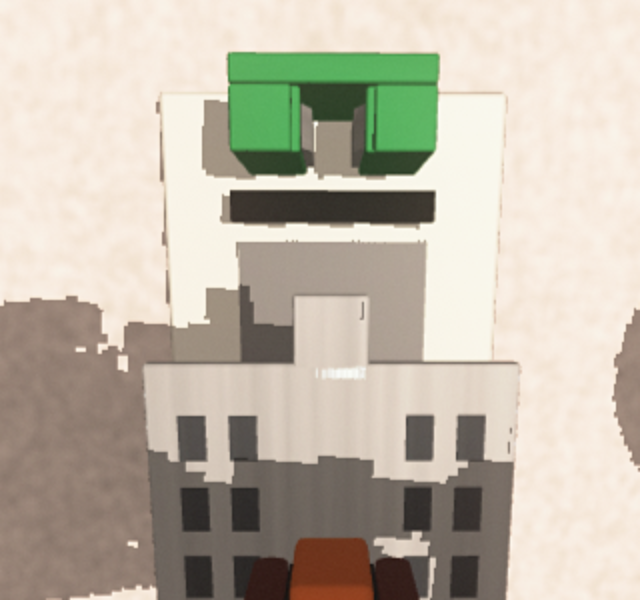

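The crop shows the left post's top over crop rows 53–151, with its slot mouth at crop (335,115). The held ear spans crop columns 294–368 with its tip at row 296, and the plate's front edge runs from (144,364) to (518,362). I cast both from this same view to get the offset between them.

```bash
python3 - <<'E'
from h import *
c=vision.get_calibration("wrist"); s=robot.observe(); zt=s["eef_pos"][2]-.0423+.014+.005
P=lambda a,b,z=zt: ray(c,160+a/2,b/2,z)[:2]*1000
for n,q in dict(tipL=P(294,296),tipR=P(368,296),edgeL=P(144,364),edgeR=P(518,362)).items(): print(n,q.round(1))
e=P(518,362)-P(144,364); print("edge len",np.hypot(*e),"ang",np.degrees(np.arctan2(e[1],e[0])))
th=np.arctan2(e[1],e[0]);yd=np.array([-np.sin(th),np.cos(th)])
print("plate centre from tip",(P(294,296)+P(368,296))/2-70*yd,"from edge",(P(518,362)+P(144,364))/2-56*yd)
a=P(229,53,.07);b=P(439,53,.07);m=P(229,150,.07);n=P(438,150,.07)
for q in(b-a,n-m):print("post len",np.hypot(*q),np.degrees(np.arctan2(q[1],q[0])))
f=(n-m);th=np.arctan2(f[1],f[0]);yd=np.array([-np.sin(th),np.cos(th)])
print("bracket centre outer",(a+b)/2-84*yd,"inner",(m+n)/2-58*yd)
a=P(231,205,.025);b=P(435,205,.025);print("bar",(a+b)/2,np.hypot(*(b-a)),s["eef_pos"])
d=np.load("w4.npz")["d"]
V=np.array(c["view"]);f=240/np.tan(np.radians(c["vertical_fov"])/2)
for u,v in((160+333//2,206//2),(160+280//2,206//2),(160+390//2,206//2),(160+250//2,110//2),(160+330//2,440//2),(160+330//2,340//2)):
    z=d[v,u];pc=np.array([(u-c["cx"])/f*z,-(v-c["cy"])/f*z,-z]);print(u,v,(V[:3,:3].T@(pc-V[:3,3])).round(4))
E
```

```text
tipL [527.2 192. ]
tipR [542.4 193.3]
edgeL [496.5 175.4]
edgeR [575.3 182.4]
edge len 79.1258478231951 ang 5.077868405787568
plate centre from tip [540.97750982 122.89256557] from edge [540.88415889 123.09389263]
post len 59.2421660007355 4.792476614172397
post len 60.73724313761951 4.786819810029942
bracket centre outer [537.38175399 172.99666515] inner [537.21281309 173.56846009]
bar [533.38229396 219.68199015] 71.33813396865979 [0.54021235 0.12637155 0.17213686]
326 103 [0.5331 0.2189 0.0301]
300 103 [0.5154 0.2174 0.0314]
355 103 [0.5528 0.2205 0.0317]
285 55 [0.5078 0.2397 0.0719]
325 220 [0.5371 0.1627 0.1507]
325 170 [0.5353 0.1838 0.1503]
```

```bash
python3 -m handwheel '{"fingers":[0,0,0,0,0],"linear":[[-0.0044,0.025,0],[0,0.024,0],[0,0,-0.03],[0,0,-0.028],[0,0,0]],"twist":[[0,0,0],[0,0,0],[0,0,0],[0,0,0],[0,0,0]]}' 40 && python3 -m handwheel '{"fingers":[0,0],"linear":[[0,0,0],[0,0,0]],"twist":[[0,0,0],[0,0,0]]}'
python3 - <<'E'
from h import *
p,d=vision.read_camera("wrist"); cv2.imwrite("pics/w5.png",cv2.resize(p[60:300,160:480,::-1],(800,600))); np.savez("w5.npz",p=p,d=d)
E
```

```text
time: 6.45
eef_pos: [0.5333, 0.1752, 0.1112]
eef_rot: [[-0.085, 0.996, -0.006], [0.996, 0.085, -0.002], [-0.001, -0.006, -1.0]]
force: [-1.2, -0.4, -2.0]
width: 0.0155
finger_force: 40.0
time: 6.65
eef_pos: [0.5367, 0.1761, 0.1155]
eef_rot: [[-0.084, 0.996, 0.002], [0.996, 0.084, 0.001], [0.0, 0.002, -1.0]]
force: [0.4, 0.1, -1.8]
width: 0.016
finger_force: 40.0
```

View pics/w5.png

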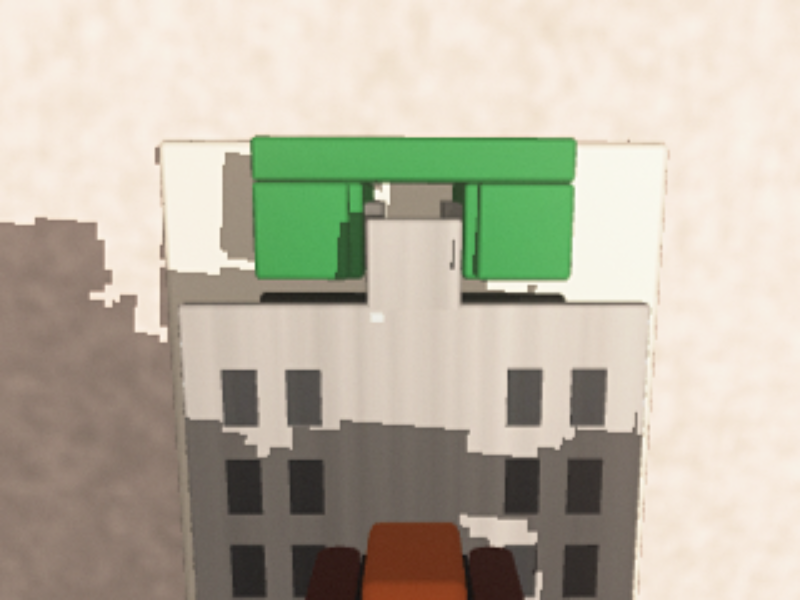

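The ear, at crop columns 367–461 with its tip at row 220, is over the slot mouth between the prongs (inner edge row 278, post columns 254–573). I compute the offset that is left.

```bash
python3 - <<'E'
from h import *
c=vision.get_calibration("wrist"); s=robot.observe(); zt=s["eef_pos"][2]-.0423+.014+.005
P=lambda a,b,z=zt: ray(c,160+a/2.5,60+b/2.5,z)[:2]*1000
e=P(649,303)-P(180,305);th=np.arctan2(e[1],e[0]);yd=np.array([-np.sin(th),np.cos(th)]);xd=np.array([yd[1],-yd[0]])
pc=[(P(367,220)+P(462,220))/2-70*yd,(P(649,303)+P(180,305))/2-56*yd]
a,b,m,n=[P(*q,.07) for q in((252,138),(575,138),(256,278),(571,278))]
f=n-m;t2=np.arctan2(f[1],f[0]);y2=np.array([-np.sin(t2),np.cos(t2)])
bc=[(a+b)/2-84*y2,(m+n)/2-58*y2]
print("plate",pc,np.hypot(*e),np.degrees(th));print("bracket",bc,np.hypot(*f),np.hypot(*(b-a)),np.degrees(t2))
D=np.mean(bc,0)-np.mean(pc,0);print("move",D,s["eef_pos"],s["force"])
E
```

```text
plate [array([537.60832417, 172.65765826]), array([537.56470647, 172.82032028])] 79.39101636772962 5.028079016741491
bracket [array([537.24321758, 172.60160486]), array([537.20276906, 173.18593509])] 60.02553404853736 59.35763787353145 4.790108294248424
move [-0.363522   0.1547807] [0.53677471 0.1761169  0.11564949] [-0.00654213  0.67193273 -1.95487651]
```

```bash
python3 -m handwheel '{"fingers":[0,0,0,0,0],"linear":[[-0.0004,0,-0.006],[0,0,-0.006],[0,0,-0.006],[0,0,0],[0,0,0]],"twist":[[0,0,-0.003],[0,0,0],[0,0,0],[0,0,0],[0,0,0]]}' 50 && python3 -m handwheel '{"fingers":[0,0,0,0,0],"linear":[[0,0,-0.003],[0,0,-0.003],[0,0,0],[0,0,0],[0,0,0]],"twist":[[0,0,0],[0,0,0],[0,0,0],[0,0,0],[0,0,0]]}' 50
```

```text
time: 7.2
eef_pos: [0.5351, 0.176, 0.0959]
eef_rot: [[-0.082, 0.997, -0.001], [0.997, 0.082, -0.0], [-0.0, -0.001, -1.0]]
force: [-0.2, -0.8, -1.8]
width: 0.0157
finger_force: 50.0
time: 7.7
eef_pos: [0.5353, 0.1761, 0.0902]
eef_rot: [[-0.082, 0.997, 0.0], [0.997, 0.082, 0.0], [0.0, 0.0, -1.0]]
force: [1.3, -0.2, -2.8]
width: 0.0159
finger_force: 50.0
```

```bash
python3 -m handwheel '{"fingers":[0,0,0,0,0],"linear":[[0.001,0,-0.0015],[0,0,-0.0015],[0,0,-0.0015],[0,0,-0.0015],[0,0,0]],"twist":[[0,0,0],[0,0,0],[0,0,0],[0,0,0],[0,0,0]]}' 60 && python3 -m handwheel '{"fingers":[0,0,0,0,0],"linear":[[0,0,-0.0015],[0,0,-0.0015],[0,0,-0.0015],[0,0,-0.0015],[0,0,0]],"twist":[[0,0,0],[0,0,0],[0,0,0],[0,0,0],[0,0,0]]}' 60 && python3 -m handwheel '{"fingers":[0,0,0,0,0],"linear":[[0,0,-0.001],[0,0,-0.001],[0,0,-0.001],[0,0,-0.001],[0,0,0]],"twist":[[0,0,0],[0,0,0],[0,0,0],[0,0,0],[0,0,0]]}' 60
```

```text
time: 8.2
eef_pos: [0.5366, 0.1762, 0.0847]
eef_rot: [[-0.082, 0.997, 0.001], [0.997, 0.082, 0.0], [0.0, 0.001, -1.0]]
force: [-1.1, -0.5, 5.6]
width: 0.0157
finger_force: 60.0
time: 8.7
eef_pos: [0.5365, 0.1762, 0.0785]
eef_rot: [[-0.082, 0.997, 0.001], [0.997, 0.082, 0.0], [0.0, 0.001, -1.0]]
force: [-1.2, -1.0, 3.8]
width: 0.016
finger_force: 60.0
time: 9.2
eef_pos: [0.5365, 0.1762, 0.0744]
eef_rot: [[-0.082, 0.997, 0.001], [0.997, 0.082, 0.0], [0.0, 0.001, -1.0]]
force: [-0.7, 0.2, 4.5]
width: 0.0155
finger_force: 60.0
```

```bash
python3 -m handwheel '{"fingers":[0,0,0,0,0],"linear":[[0,0,-0.001],[0,0,-0.001],[0,0,-0.001],[0,0,-0.001],[0,0,0]],"twist":[[0,0,0],[0,0,0],[0,0,0],[0,0,0],[0,0,0]]}' 60 && python3 -m handwheel '{"fingers":[0,0,0,0,0],"linear":[[0,0,-0.001],[0,0,-0.001],[0,0,-0.001],[0,0,-0.001],[0,0,0]],"twist":[[0,0,0],[0,0,0],[0,0,0],[0,0,0],[0,0,0]]}' 60 && python3 -m handwheel '{"fingers":[0,0,0,0,0],"linear":[[0,0,-0.0005],[0,0,-0.0005],[0,0,-0.0005],[0,0,0],[0,0,0]],"twist":[[0,0,0],[0,0,0],[0,0,0],[0,0,0],[0,0,0]]}' 60
```

```text
time: 9.7
eef_pos: [0.5365, 0.1762, 0.0704]
eef_rot: [[-0.082, 0.997, 0.001], [0.997, 0.082, 0.0], [0.0, 0.001, -1.0]]
force: [-0.9, -0.7, 4.0]
width: 0.0153
finger_force: 60.0
time: 10.2
eef_pos: [0.5365, 0.1761, 0.0663]
eef_rot: [[-0.082, 0.997, 0.0], [0.997, 0.082, 0.0], [0.0, 0.0, -1.0]]
force: [-1.9, 0.5, 3.7]
width: 0.0157
finger_force: 60.0
time: 10.7
eef_pos: [0.5365, 0.1761, 0.0649]
eef_rot: [[-0.082, 0.997, 0.001], [0.997, 0.082, 0.0], [0.0, 0.001, -1.0]]
force: [-1.2, -0.3, 5.1]
width: 0.0157
finger_force: 60.0
```

```bash
python3 -m handwheel '{"fingers":[0,0,0,0],"linear":[[0,0,-0.0005],[0,0,-0.0005],[0,0,-0.0005],[0,0,0]],"twist":[[0,0,0],[0,0,0],[0,0,0],[0,0,0]]}' 60 | grep -E "pos|force:"; python3 -m handwheel '{"fingers":[0,0,0],"linear":[[0,0,-0.0005],[0,0,-0.0005],[0,0,0]],"twist":[[0,0,0],[0,0,0],[0,0,0]]}' 60 | grep -E "pos|force:"; python3 -m handwheel '{"fingers":[0,0,0],"linear":[[0,0,-0.0005],[0,0,0],[0,0,0]],"twist":[[0,0,0],[0,0,0],[0,0,0]]}' 60 | grep -E "pos|force:"
```

```text
eef_pos: [0.5365, 0.1762, 0.0634]
force: [-0.5, 0.2, 5.1]
finger_force: 60.0
eef_pos: [0.5365, 0.1762, 0.0624]
force: [-1.5, 0.1, 5.6]
finger_force: 60.0
eef_pos: [0.5365, 0.1761, 0.0619]
force: [-1.5, 0.1, 4.9]
finger_force: 60.0
```

```bash
python3 -m handwheel '{"fingers":[0,0,0,0],"linear":[[0,0,-0.0005],[0,0,0],[0,0,-0.0005],[0,0,0]],"twist":[[0,0,0],[0,0,0],[0,0,0],[0,0,0]]}' 60 | grep -E "pos|force:"; python3 -m handwheel '{"fingers":[0,0,0],"linear":[[0,0,-0.0004],[0,0,0],[0,0,0]],"twist":[[0,0,0],[0,0,0],[0,0,0]]}' 60 | grep -E "pos|force:"; python3 -m handwheel '{"fingers":[0,0,0],"linear":[[0,0,-0.0004],[0,0,0],[0,0,0]],"twist":[[0,0,0],[0,0,0],[0,0,0]]}' 60 | grep -E "pos|force:"
```

```text
eef_pos: [0.5365, 0.1761, 0.0609]
force: [-1.1, 0.4, 4.8]
finger_force: 60.0
eef_pos: [0.5365, 0.1761, 0.0605]
force: [-0.8, 0.6, 4.7]
finger_force: 60.0
eef_pos: [0.5365, 0.1762, 0.0601]
force: [-1.1, 0.1, 5.1]
finger_force: 60.0
```

```bash
python3 -m handwheel '{"fingers":[0,0,0],"linear":[[0,0,-0.0005],[0,0,0],[0,0,0]],"twist":[[0,0,0],[0,0,0],[0,0,0]]}' 60 | grep -E "pos|force:"; python3 -m handwheel '{"fingers":[0,0,0],"linear":[[0,0,-0.0005],[0,0,0],[0,0,0]],"twist":[[0,0,0],[0,0,0],[0,0,0]]}' 60 | grep -E "pos|force:"; python3 -m handwheel '{"fingers":[0,0,0],"linear":[[0,0,-0.0004],[0,0,0],[0,0,0]],"twist":[[0,0,0],[0,0,0],[0,0,0]]}' 60 | grep -E "pos|force:"
```

```text
eef_pos: [0.5365, 0.1762, 0.0596]
force: [-1.5, 0.2, 5.5]
finger_force: 60.0
eef_pos: [0.5366, 0.1762, 0.0592]
force: [-0.7, -0.3, 6.1]
finger_force: 60.0
eef_pos: [0.5366, 0.1762, 0.059]
force: [-2.2, -1.1, 8.6]
finger_force: 60.0
```

```bash
python3 -m handwheel '{"fingers":[0,0,0],"linear":[[0,0,-0.0004],[0,0,0],[0,0,0]],"twist":[[0,0,0],[0,0,0],[0,0,0]]}' 60 | grep -E "pos|force:"; python3 -m handwheel '{"fingers":[0,0,0],"linear":[[0,0,-0.0003],[0,0,0],[0,0,0]],"twist":[[0,0,0],[0,0,0],[0,0,0]]}' 60 | grep -E "pos|force:"; python3 -c "
from h import *;s=robot.observe();print(s['force'],s['torque'])"
```

```text
eef_pos: [0.5366, 0.1762, 0.0589]
force: [-2.6, 0.0, 11.4]
finger_force: 60.0
eef_pos: [0.5366, 0.1762, 0.0588]
force: [-2.9, -0.2, 13.4]
finger_force: 60.0
[-2.85866256 -0.16149405 13.38419188] [-0.13974289  0.53489966 -0.02362531]
```

```bash
python3 -m handwheel '{"fingers":[0,0,0],"linear":[[0,0,-0.0004],[0,0,0],[0,0,0]],"twist":[[0,0,0],[0,0,0],[0,0,0]]}' 60 | grep -E "pos|force:"; python3 -m handwheel '{"fingers":[0.45,0.45,0.45,0.45,0.45],"linear":[[0,0,0],[0,0,0],[0,0,0],[0,0,0],[0,0,0]],"twist":[[0,0,0],[0,0,0],[0,0,0],[0,0,0],[0,0,0]]}' ; python3 -m handwheel '{"fingers":[0.45,0.45,0.45,0.45,0.45],"linear":[[0,0,0.02],[0,0,0.03],[0,0,0.04],[0,0,0],[0,0,0]],"twist":[[0,0,0],[0,0,0],[0,0,0],[0,0,0],[0,0,0]]}'
python3 - <<'E'
from h import *
c=vision.get_calibration("wrist");p,d=vision.read_camera("wrist"); cv2.imwrite("pics/w6.png",p[:,:,::-1]); np.savez("w6.npz",p=p,d=d)
V=np.array(c["view"]);f=240/np.tan(np.radians(c["vertical_fov"])/2)
v,u=np.mgrid[:480,:640];pc=np.stack([(u-c["cx"])/f*d,-(v-c["cy"])/f*d,-d],-1)
W=(pc-V[:3,3])@V[:3,:3]; np.save("W6.npy",W)
t=np.radians(4.85);x=np.array([np.cos(t),np.sin(t)]);y=np.array([-x[1],x[0]]);B=np.array([.5372,.173])
r=(W[...,:2]-B);X=r@x*1000;Y=r@y*1000;Z=W[...,2]*1000
m=(abs(X)<36)&(abs(X)>12)&(abs(Y)<52)&(Z>20)&(Z<50)&(d>0)
A=np.c_[X[m],Y[m],np.ones(m.sum())];k=np.linalg.lstsq(A,Z[m],rcond=None)[0];print("slope x,y,z0",k,m.sum())
g=abs(X)<30
for a in range(-55,60,10):
    q=m&(Y>a)&(Y<a+10)
    if q.sum()>20:print(a+5,np.median(Z[q]),q.sum())
E
```

```text
eef_pos: [0.5366, 0.1762, 0.0587]
force: [-4.9, -1.7, 17.1]
finger_force: 60.0
time: 15.0
eef_pos: [0.5361, 0.176, 0.0571]
eef_rot: [[-0.082, 0.997, -0.0], [0.997, 0.082, -0.0], [-0.0, -0.0, -1.0]]
force: [-0.1, -0.0, -1.2]
width: 0.0392
finger_force: 0.0
time: 15.5
eef_pos: [0.5367, 0.1762, 0.1481]
eef_rot: [[-0.082, 0.997, 0.002], [0.997, 0.082, 0.001], [0.0, 0.002, -1.0]]
force: [0.2, 0.5, -0.5]
width: 0.0391
finger_force: 0.0
slope x,y,z0 [6.85606306e-04 3.07120320e-04 3.68110243e+01] 9938
-50 36.6809981935642 480
-40 36.90712376557298 705
-30 36.78121262993746 741
-20 36.80834250584954 901
-10 36.82749543360012 974
0 36.79969396581498 1006
10 36.85906332061108 1027
20 36.84341545680414 1061
30 36.793453997133895 1082
40 36.90269267247322 1140
50 36.70662011301003 821
```

View pics/w6.png

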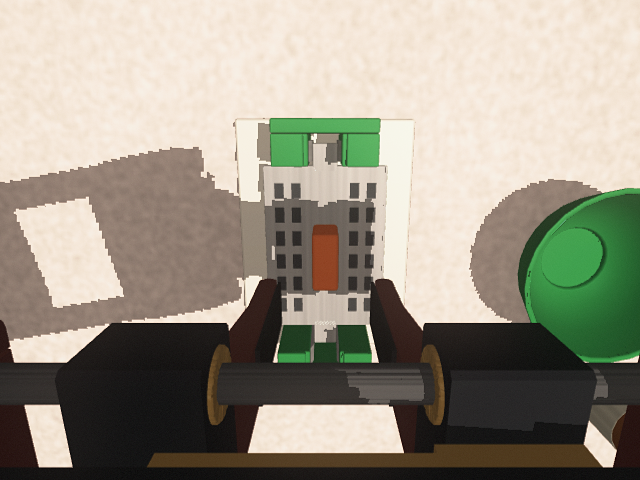

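The wrist view shows the insert between the posts with its grip at (325,258), released and level (fitted slope below 0.001). During the press the force rose at about 20 N/mm above the clips' steady drag, which matches the rubber seat. The fingers are clear, so I hand it in.

```bash
python3 -c "
from rig import close_job
print(close_job())"
```

```text
the job is handed in; nothing more can be done
None
```

I handed in the job with the orange-gripped insert seated level on the rubber in the bracket and let go of. The press peaked at about 17 N at the wrist, and the bystanders I could see were where they started; the judge returned no verdict.

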